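Stack a clock movement and dial, then close the cover

ROBOT

A 7-joint arm with a two-finger parallel gripper is mounted at the origin on the work surface. World frame = base frame: x ahead of the robot, y to its left, z up, the work surface at z = 0. Lengths are in mm, angles in rad, forces in N, time in s.
With the tool pointing down it reaches from about 400 to 900 mm from the base axis. Payload 5.6 kg.
Tool frame: the origin (TCP) lies midway between the tips of the shut fingers; the grasp point (between the pads) lies 19 mm behind it; x points along the fingers, y is the direction in which the jaws open and shut, and the axes are right-handed (so a half turn about x gives the same grasp; the last joint's range is limited). The gripper opens to 92 mm and grips with 3 to 60 N. Pads are 20 mm wide; open, the fingers measure 128 mm over their backs; the gripper's body (75 mm by 189 mm) begins 69 mm behind the grasp point.
Start: joints at [-1.382, 0.468, -0.012, 1.603, 0.006, 1.071, -0.056], TCP at [149.366, 632.613, 214.592] pointing down, gripper open.
Joint ranges: [-2.53, 2.53], [-0.31, 2.02], [-1.57, 1.55], [0.28, 2.44], [-1.29, 4.43], [0.15, 1.84], [-2.92, 2.92]. Speed limits (rad/s): [2.57, 2.57, 3.14, 3.14, 3.14, 3.14, 3.14].

INTERFACE

Orientations are given as a rotation vector (axis times angle).
In Python, from cell import robot, grip, kin, viewer gives the robot as it stands. Calls block until the motion is done:
- robot.movep(position, orientation): joint-space move of the TCP to a pose.
- robot.servo_line(position, feed=150, rotation=None): straight line of the TCP; rotation=None keeps the orientation; feed is the mean speed in mm/s.
- robot.goto_joints(angles): joint-space move.
- grip(opening, newtons=None): opening from 0.0 (shut) to 1.0 (fully open); newtons is the grip in N (None keeps the last); returns when the fingers have stopped.
- robot.hold(seconds).
- kin.ik(position, orientation): joint angles nearest the present ones, or None.
- robot.observe(): the state.
- viewer.read_camera(name): name is "scene" or "top"; returns the picture (420x560x3 uint8, red, green, blue); there is no depth.
- viewer.camera_info(name): a dict with "camera_matrix" (3x3 intrinsics, pixels), "k1" (the pictures are not rectified: a ray, as slopes to the right and down, at radius r is drawn at 1 + k1 r^2 times it, then the intrinsics apply), "R" (3x3) and "t" (3): a world point X has camera coordinates R X + t. Camera axes: x right, y down, z forward; pixel columns grow to the right and rows downward; lengths in mm; the calibration is good to about 2 mm. A picture is of the moment at which its call begins. camera_info takes no time and is no camera call.
A pose or a line that the arm cannot do raises robot.IKError and nothing moves.
- robot.job_done(): hands the job in, once; it reports no verdict.
Trained networks look in the newest picture that a camera, given by its name, has taken for a name from the list of things; names that differ only in an ending like _2 or _b are one class to them, and where a whole thing is asked for, a point or a joint stands for the part that bears it (a point fixed in the world has none). Each returns a list of dicts, best first, with "confidence" (0 to 1); they miss things now and then, are a little off and sometimes report something else, mostly with a low value. They report only what shows in the picture. A call takes as long as a camera call. They do not tell look-alikes from the thing itself.
- viewer.silhouettes(name, camera): "mask" (420x560 bool, what is visible of it).
- viewer.pinpoint(name, camera): "at" ([x, y, z] in mm, in the coordinates of the camera as it stood for that picture, good to about 4 mm: a listed point, or the origin of a listed thing).
The state is a dict: "t": time; "joints": joint angles; "joint_velocities": joint speeds; "joint_torque": joint torques, N m; "tcp_pos": TCP position; "tcp_rot": TCP orientation; "contact_force": force on the tool from outside, world axes, zero at the start; "wrist_torque": the same for the moment, N m; "grip_width": opening from 0.0 (shut) to 1.0 (fully open).
Only numpy, scipy, OpenCV 4.12 (cv2) and the standard library are available. Lean on these libraries where they do the work, as an engineer would, in place of code of your own. Each camera call takes 0.05 s, during which the arm holds its last target. There are 200 camera calls.

TASK

Build up the clock in the open metal box: lay the thick brass movement flat on the centre of the round plate inside it, and let go of it; then lay the thinner dial flat and centred on top of the movement, both face up as they are on their sloping stands; set them down, do not drop them. When the stack stands, swing the box's cover down fully shut without slamming it, and leave the jar, the screwdriver and the dish where they are.

Things in the scene. Friction and masses are not known exactly. Their poses are not given: they have to be found in the camera images.
- movement: Clock movement: a solid round brass disc with small wheels and a bar on its face, 64 mm in diameter, 18 mm thick, 0.2 to 0.45 kg. Origin at the centre of its underside, z points out of its face. It starts on one of the two stands (either one), lying on its 35 degree slope.
- dial: Clock dial: a flat round disc with a steel rim and a white face with hour marks and two hands, 60 mm in diameter, 12 mm thick, 0.08 to 0.17 kg. Origin at the centre of its underside, z points out of its face. It starts on the other stand, lying on its 35 degree slope.
- stand_a: Fixed black stand carrying the movement: foot 90 x 80 x 12 mm, pillar, and a rest 50 mm wide sloping 35 degrees, low side to its own -x (roughly towards the robot), 65 mm above the table at its centre. Two steel pins, 8 mm thick, 12 mm tall, 40 mm apart, hold the disc's low edge. The disc overhangs the rest on its +y and -y sides, free beside and below. Origin: centre of the foot's underside.
- stand_b: Fixed black stand of the same build as stand_a; it carries the dial. Origin and axes likewise.
- box: Fixed open aluminium box, 180 x 180 mm and 55 mm tall, walls and floor 6 mm thick. Origin at the centre of its underside, z up. The cover is hinged on its own -y wall (roughly the robot's right).
- plate_top (a point): Centre of the top face of the round dark steel plate, 110 mm in diameter and 8 mm thick, fixed at the middle of the box's floor; this face is 14 mm above the table. A thin white circle 76 mm in diameter is drawn around its centre. Axes as the box's: z up.
- cover (a joint): Hinge of the flat cover, a 180 x 180 mm aluminium panel 6 mm thick without a handle, 0.25 kg. 0 rad = fully shut, lying level on the walls; it grows as it opens; stop at 2.1 rad. It starts open at 1.65 to 1.95 rad, leaning a little outwards. The hinge is stiff: the cover stays at any angle and takes 1 to 4 N at its free edge to swing shut.
- cover_hinge (a point): Middle of the hinge line, on the outer top edge of the box's -y wall, 55.5 mm above the table; the hinge line runs along the box's x axis. The point's y axis points along the cover to its free edge, its z axis out of the outer (when shut, upper) face, which is 6 mm from the hinge plane.
- cover_edge (a point): Middle of the cover's free edge, half-way through its thickness, 180 mm from the hinge along the cover.
- jar: Bystander: closed amber jar with a black cap, 52 mm in diameter, 70 mm tall, standing upright. Origin at the centre of its underside.
- screwdriver: Bystander: screwdriver 160 mm long with a black handle, lying on the table beyond the box. Origin near its middle, underside.
- dish: Bystander: small white bowl, 80 mm in diameter, 25 mm tall. Origin at the centre of its underside.
There are look-alikes about, which are no part of the job. What is shaped like the dial but blue is not meant.

How it is judged (in metres and radians):
On the way, in this order (a step that is already met when the one before it is completed fails the run):
1. the movement lies flat, face up, centred on the plate (within 8 mm), let go (horizontal distance between movement and plate_top below 0.008 m and z of movement in the frame of plate_top between -0.003 and 0.003 m and angle between movement's own z axis and vertical below 0.08 rad and contact force between the fingers and movement below 0.1 N and linear speed of movement below 0.02 m/s), for 0.2 s.
2. the dial lies flat, face up, centred on the movement (within 8 mm), let go (horizontal distance between movement and plate_top below 0.008 m and z of movement in the frame of plate_top between -0.003 and 0.003 m and angle between each of movement, dial's own z axis and vertical below 0.08 rad and horizontal distance between dial and movement below 0.008 m and z of dial in the frame of movement between 0.015 and 0.021 m and contact force between the fingers and dial below 0.1 N and linear speed of each of movement, dial below 0.02 m/s), for 0.2 s.
3. the cover is fully shut (value of joint cover below 0.04 rad), for 0.2 s.
At the end, for the whole second after the job is handed in: The movement lies flat (within 0.08 rad), face up, on the plate, centred within 8 mm; the dial lies flat, face up, on the movement, centred on it within 8 mm; both are at rest, and the cover is shut (within 0.04 rad) (horizontal distance between movement and plate_top below 0.008 m and z of movement in the frame of plate_top between -0.003 and 0.003 m and angle between each of movement, dial's own z axis and vertical below 0.08 rad and horizontal distance between dial and movement below 0.008 m and z of dial in the frame of movement between 0.015 and 0.021 m and linear speed of each of movement, dial below 0.02 m/s and value of joint cover below 0.04 rad); the robot touches nothing.
It fails at once if the movement is dropped or thrown (moves faster than 0.6 m/s out of the fingers) (linear speed of movement above 0.6 m/s and contact force between the fingers and movement below 0.1 N).
It fails at once if the dial is dropped or thrown (moves faster than 0.6 m/s out of the fingers) (linear speed of dial above 0.6 m/s and contact force between the fingers and dial below 0.1 N).
It fails at once if the cover is slammed (faster than 2.5 rad/s in its last 0.3 rad) (value of joint cover below 0.3 rad and velocity of joint cover below -2.5 rad/s).
It fails at once if the jar, the screwdriver or the dish is moved by more than 30 mm (distance of any of jar, screwdriver, dish from where it was at the start of the episode above 0.03 m).
It also fails if it takes over 72 s, if anything falls off the work surface, if the arm or the gripper's body presses on something with over 40 N, if the wrist force passes 120 N, or if a joint passes its speed limit or range.

## Working session

There is one attempt and no reset: what is moved stays moved. The work goes in short steps, each a Python script; the robot and the scene stay as the last script left them, time stands still between calls to the robot, and variables do not carry over. Pictures are saved under pics/ and viewed, about 8 in all and at most 12, crops included, and the job is handed in when it is done.

```bash
ls; mkdir -p pics; cat > h.py <<'E'
import numpy as np, cv2
from scipy.spatial.transform import Rotation as Rn
from cell import robot, grip, kin, viewer
def cam(c):
    i=viewer.camera_info(c); return np.array(i["camera_matrix"]),i["k1"],np.array(i["R"]),np.array(i["t"]).reshape(3)
def world(c,p):
    K,k,R,t=cam(c); return R.T@(np.array(p)-t)
def proj(c,X):
    K,k,R,t=cam(c); p=R@np.array(X,float)+t; s=p[:2]/p[2]; s=s*(1+k*(s@s)); return K[:2,:2]@s+K[:2,2]
def ray(c,uv):
    K,k,R,t=cam(c); d=np.linalg.solve(K,[uv[0],uv[1],1])[:2]; s=d.copy()
    for _ in range(20): s=d/(1+k*(s@s))
    return -R.T@t, R.T@np.array([s[0],s[1],1.])
def onplane(c,uv,p0,n=(0,0,1)):
    o,d=ray(c,uv); n=np.array(n); return o+d*((np.array(p0)-o)@n)/(d@n)
def save(c,name):
    im=viewer.read_camera(c); cv2.imwrite(f"pics/{name}.png",im[:,:,::-1]); return im
E
python3 - <<'E'
from h import *
np.set_printoptions(precision=1,suppress=True)
for c in("scene","top"):
    save(c,c); print(c,"campos",world(c,[0,0,0]))
    for n in("movement","dial","stand_a","stand_b","box","plate_top","cover_hinge","cover_edge","jar","screwdriver","dish"):
        for r in viewer.pinpoint(n,c)[:3]: 
            w=world(c,r["at"]);print(n,round(r["confidence"],2),w,proj(c,w))
print(robot.observe()["tcp_rot"],robot.observe()["t"])
E
```

```text
pics
scene campos [1137.1  484.7  542.3]
movement 0.55 [477.3 134.6  61.6] [330.3 188.2]
dial 0.97 [759.7 252.1  -3.5] [305.2 324.4]
dial 0.96 [615.1 381.5  -2.1] [415.  299.7]
dial 0.88 [620.5 257.8  59.1] [351.6 248.5]
stand_a 0.89 [483.1 137.5  -0.6] [328.9 214.1]
stand_a 0.49 [ 491.8 -107.2   14.5] [237.8 177.8]
stand_b 0.89 [483.1 137.5  -0.6] [328.9 214.1]
stand_b 0.49 [ 491.8 -107.2   14.5] [237.8 177.8]
box 0.95 [ 499.7 -108.5   -5.1] [236.  186.1]
cover_hinge 0.75 [ 511.8 -196.5   55.5] [202.7 156.6]
cover_edge 0.88 [ 527.2 -222.3  232.4] [179.7  86. ]
jar 0.95 [723.7 111.8  -2.4] [250.2 276.6]
screwdriver 0.68 [765.8 -83.7  -3. ] [159.6 250.1]
dish 0.66 [407.3 336.5   2. ] [430.6 225.8]
top campos [ 365.1   93.3 1284.8]
movement 0.87 [483.2 136.7  64.4] [258.4 244.2]
dial 0.66 [616.8 386.2  -0.1] [158.6 191.9]
dial 0.63 [621.  258.4  67. ] [206.7 184.8]
dial 0.58 [762.7 249.2  -4.5] [215.6 135.3]
stand_a 0.91 [485.9 135.7   0.2] [259.8 245.7]
stand_a 0.87 [624.8 259.5   2.6] [209.7 188.7]
stand_b 0.91 [485.9 135.7   0.2] [259.8 245.7]
stand_b 0.87 [624.8 259.5   2.6] [209.7 188.7]
box 0.89 [ 498.  -106.7    1.1] [360.3 241. ]
box 0.37 [620.5 260.4  67.8] [205.8 184.9]
plate_top 0.81 [ 500.  -106.5   16.7] [361.2 239.5]
plate_top 0.62 [626.4 257.3   0.1] [210.7 188.2]
cover_hinge 0.64 [ 522.5 -195.3   61.2] [402.1 227.8]
cover_edge 0.85 [ 528.  -222.3  233.9] [434.8 214.1]
jar 0.61 [729.  111.1   2.3] [270.6 147.7]
screwdriver 0.6 [771.5 -85.9  -2.7] [349.4 132.3]
dish 0.58 [407.7 330.1  -1.4] [178.5 277.7]
dish 0.32 [ 497.2 -106.3    0.4] [360.1 241.3]
[ 0.2  1.6 -0.2] 1.2
```

View pics/scene.png

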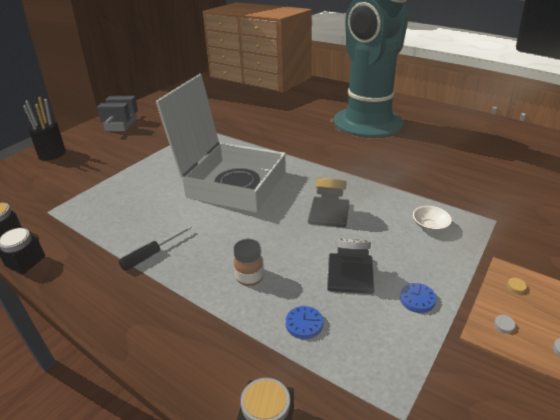

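View pics/top.png

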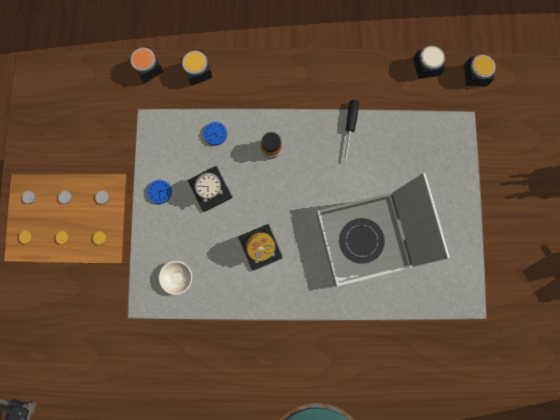

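```bash
cat > fit.py <<'E'
from h import *
from scipy.optimize import minimize
def cyl(c,o,n,r,h,N=60):
    n=np.array(n)/np.linalg.norm(n); a=np.cross(n,[0,1,.01]); a/=np.linalg.norm(a); b=np.cross(n,a)
    th=np.linspace(0,2*np.pi,N,endpoint=False); ring=np.array(o)+r*(np.cos(th)[:,None]*a+np.sin(th)[:,None]*b)
    return np.array([proj(c,p) for p in np.vstack([ring,ring+h*n])])
def hullmask(P,S=4):
    m=np.zeros((420*S,560*S),np.uint8); h=cv2.convexHull((((P+.5)*S)).astype(np.float32)).round().astype(np.int32)
    cv2.fillConvexPoly(m,h,1); return cv2.resize(m.astype(np.float32),(560,420),interpolation=cv2.INTER_AREA)
def fitdisc(c,mask,o0,n,r,h):
    f=lambda v: np.abs(hullmask(cyl(c,[o0[0]+v[0],o0[1]+v[1],o0[2]],n,r,h,36))-mask).sum()
    s=minimize(f,[0,0],method="Nelder-Mead",options=dict(initial_simplex=[[0,0],[5,0],[0,5]],xatol=.2,fatol=.3,maxiter=50))
    return np.array([o0[0]+s.x[0],o0[1]+s.x[1],o0[2]]),s.fun,mask.sum()
E
python3 - <<'E'
from fit import *
np.set_printoptions(precision=3,suppress=True)
im=viewer.read_camera("top")
from collections import namedtuple
S=viewer.silhouettes("stand_a","top"); M=viewer.silhouettes("movement","top"); D=viewer.silhouettes("dial","top")
def cen(r): ys,xs=np.nonzero(r["mask"]); return np.array([xs.mean(),ys.mean()])
for nm,L,o,r,h in(("movement",M,(483,136.5,65),32,18),("dial",D,(620.5,258.5,65),30,12)):
    st=min(S,key=lambda q:np.linalg.norm(cen(q)-proj("top",o))); di=min(L,key=lambda q:np.linalg.norm(cen(q)-proj("top",o)))
    # foot: union of stand+disc, projected to z=12; 
    u=(st["mask"]|di["mask"]).astype(np.uint8)
    c,_=cv2.findContours(u,cv2.RETR_EXTERNAL,cv2.CHAIN_APPROX_NONE); c=max(c,key=len)[:,0]
    W=np.array([onplane("top",p,[0,0,8])[:2] for p in c]).astype(np.float32)
    rect=cv2.minAreaRect(W); print(nm,"conf",st["confidence"],di["confidence"],"foot rect",rect)
    a=np.deg2rad(rect[2]); 
    yaw=(a+np.pi/4)%(np.pi/2)-np.pi/4
    n=Rn.from_euler("z",yaw).apply([-np.sin(np.deg2rad(35)),0,np.cos(np.deg2rad(35))])
    print("yaw",yaw,fitdisc("top",di["mask"].astype(np.float32),o,n,r,h))
B=viewer.silhouettes("box","top")
# plate: white circle/dark disc: fit ellipse on dark pixels around plate
g=cv2.cvtColor(im,cv2.COLOR_RGB2GRAY); u,v=proj("top",[499,-107,14]).round().astype(int)
m=(g<75).astype(np.uint8); m[:, :u-32]=0; m[:,u+32:]=0; m[:v-32]=0; m[v+32:]=0
m=cv2.morphologyEx(m,cv2.MORPH_CLOSE,np.ones((5,5)));c,_=cv2.findContours(m,cv2.RETR_EXTERNAL,cv2.CHAIN_APPROX_NONE); c=max(c,key=len)
e=cv2.fitEllipse(c); print("plate",e,onplane("top",e[0],[0,0,14]))
cv2.imwrite("pics/crop.png",cv2.resize(im[150:300,140:460,::-1],None,fx=2.5,fy=2.5,interpolation=cv2.INTER_CUBIC))
E
```

```text
movement conf 0.65 0.85 foot rect ((481.4155578613281, 134.3575897216797), (89.44271850585938, 76.3626480102539), 23.658491134643555)Traceback (most recent call last):
  File "<stdin>", line 17, in <module>
  File "fit.py", line 12, in fitdisc
    s=minimize(f,[0,0],method="Nelder-Mead",options=dict(initial_simplex=[[0,0],[5,0],[0,5]],xatol=.2,fatol=.3,maxiter=50))
    res = _minimize_neldermead(fun, x0, args, callback, bounds=bounds,
                               **options)
    fxe = func(xe)
    fx = function(np.copy(x), *(wrapper_args + args))
  File "fit.py", line 11, in <lambda>
    f=lambda v: np.abs(hullmask(cyl(c,[o0[0]+v[0],o0[1]+v[1],o0[2]],n,r,h,36))-mask).sum()
                                ~~~^^^^^^^^^^^^^^^^^^^^^^^^^^^^^^^^^^^^^^^^^^
  File "fit.py", line 6, in cyl
    return np.array([proj(c,p) for p in np.vstack([ring,ring+h*n])])
                     ~~~~^^^^^
  File "h.py", line 9, in proj
    K,k,R,t=cam(c); p=R@np.array(X,float)+t; s=p[:2]/p[2]; s=s*(1+k*(s@s)); return K[:2,:2]@s+K[:2,2]
            ~~~^^^
  File "h.py", line 5, in cam
    i=viewer.camera_info(c); return np.array(i["camera_matrix"]),i["k1"],np.array(i["R"]),np.array(i["t"]).reshape(3)
ValueError: time passes only in moves, steps and waits
```

```bash
sed -i 's/^def cam/import functools\n@functools.cache\ndef cam/' h.py
python3 - <<'E'
from fit import *
np.set_printoptions(precision=3,suppress=True)
im=viewer.read_camera("top")
S=viewer.silhouettes("stand_a","top"); M=viewer.silhouettes("movement","top"); D=viewer.silhouettes("dial","top")
def cen(r): ys,xs=np.nonzero(r["mask"]); return np.array([xs.mean(),ys.mean()])
for nm,L,o,r,h in(("movement",M,(483,136.5,65),32,18),("dial",D,(620.5,258.5,65),30,12)):
    st=min(S,key=lambda q:np.linalg.norm(cen(q)-proj("top",o))); di=min(L,key=lambda q:np.linalg.norm(cen(q)-proj("top",o)))
    u=(st["mask"]|di["mask"]).astype(np.uint8)
    c,_=cv2.findContours(u,cv2.RETR_EXTERNAL,cv2.CHAIN_APPROX_NONE); c=max(c,key=len)[:,0]
    W=np.array([onplane("top",p,[0,0,8])[:2] for p in c]).astype(np.float32)
    rect=cv2.minAreaRect(W); print(nm,"conf",st["confidence"],di["confidence"],"foot rect",rect)
    a=np.deg2rad(rect[2]); 
    yaw=(a+np.pi/4)%(np.pi/2)-np.pi/4
    n=Rn.from_euler("z",yaw).apply([-np.sin(np.deg2rad(35)),0,np.cos(np.deg2rad(35))])
    print("yaw",yaw,fitdisc("top",di["mask"].astype(np.float32),o,n,r,h))
g=cv2.cvtColor(im,cv2.COLOR_RGB2GRAY); u,v=proj("top",[499,-107,14]).round().astype(int)
m=(g<75).astype(np.uint8); m[:, :u-32]=0; m[:,u+32:]=0; m[:v-32]=0; m[v+32:]=0
m=cv2.morphologyEx(m,cv2.MORPH_CLOSE,np.ones((5,5)));c,_=cv2.findContours(m,cv2.RETR_EXTERNAL,cv2.CHAIN_APPROX_NONE); c=max(c,key=len)
e=cv2.fitEllipse(c); print("plate",e,onplane("top",e[0],[0,0,14]))
cv2.imwrite("pics/crop.png",cv2.resize(im[150:300,140:460,::-1],None,fx=2.5,fy=2.5,interpolation=cv2.INTER_CUBIC))
E
```

```text
movement conf 0.81 0.78 foot rect ((483.15386962890625, 134.19888305664062), (93.02111053466797, 81.27222442626953), 24.883468627929688)
yaw 0.43429845687408886 (array([481.975, 133.584,  65.   ]), np.float64(56.0625), np.float32(607.0))
dial conf 0.65 0.79 foot rect ((625.1738891601562, 257.8946533203125), (92.93663024902344, 82.65174865722656), 27.264829635620117)
yaw 0.4758610471368969 (array([623.701, 258.792,  65.   ]), np.float64(34.3125), np.float32(514.0))
plate ((361.4139099121094, 240.4059600830078), (43.47288513183594, 43.94095230102539), 128.0661163330078) [ 497.999 -107.274   14.   ]
```

View pics/crop.png

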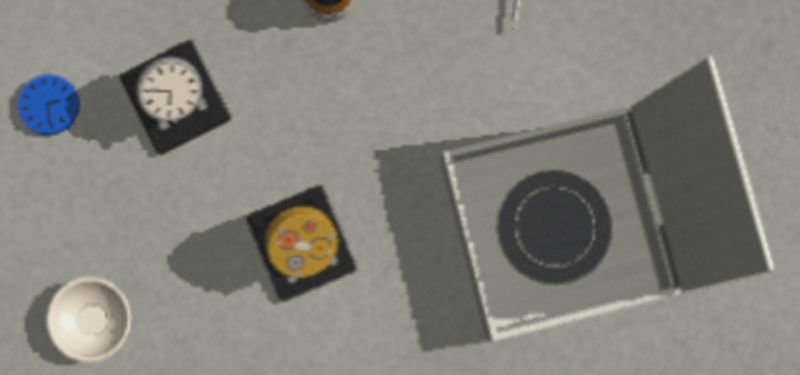

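```bash
cat >> h.py <<'E'
T=np.deg2rad(35)
def rot(psi,t): return (Rn.from_euler("z",psi)*Rn.from_euler("y",np.pi/2-t)).as_rotvec()
def nrm(yaw): return Rn.from_euler("z",yaw).apply([-np.sin(T),0,np.cos(T)])
MV=np.array([481.5,134.5,65]); MY=0.435; DI=np.array([622.3,258.4,65]); DY=0.476; PL=np.array([498,-107.3,14])
E
python3 - <<'E'
from h import *
np.set_printoptions(precision=2,suppress=True)
for n,o,y in(("mov",MV,MY),("dial",DI,DY)):
  for k in(0,np.pi):
    # k=pi: half turn about tool x
    R=(Rn.from_rotvec(rot(y,T))*Rn.from_euler("x",k)).as_rotvec()
    for d in(80,2): print(n,k,d,kin.ik(o+nrm(y)*d,R))
c=lambda u,v:np.array([140+u/2.5-.3,150+v/2.5-.3])
a,b=[onplane("top",c(*p),[0,0,58])for p in((628,110),(680,292))]; print("box x dir",np.arctan2(*(a-b)[[1,0]]),a,b)
a,b=[onplane("top",c(*p),[0,0,55])for p in((452,155),(495,338))]; print("box x dir",np.arctan2(*(a-b)[[1,0]]),a,b)
for psi in(.2-np.pi/2,.2+np.pi/2,.2-np.pi/4):
  for d in(150,2): print(psi,d,kin.ik(PL+[0,0,d],rot(psi,0)))
E
```

```text
mov 0 80 None
mov 0 2 None
mov 3.141592653589793 80 None
mov 3.141592653589793 2 None
dial 0 80 [ 0.13  0.44 -0.65  2.17  1.66  0.21  0.06]
dial 0 2 [ 0.41  0.91 -1.11  2.08  1.89  0.65  0.13]
dial 3.141592653589793 80 [ 0.63  1.08 -1.5   2.15  1.79  0.97 -2.82]
dial 3.141592653589793 2 [-0.07  0.58 -0.43  2.1   2.18  0.21  2.68]
box x dir 0.2508152081357063 [ 603.4  -172.29   58.  ] [ 433.16 -215.9    58.  ]
box x dir 0.22147985314601276 [560.52  -6.59  55.  ] [391.56 -44.63  55.  ]
-1.3707963267948966 150 [-0.55  0.38  0.85  2.03 -0.36  0.89  0.71]
-1.3707963267948966 2 [-0.41  0.65  0.71  2.1  -0.71  0.65  0.99]
1.7707963267948965 150 [-0.83  0.67  1.36  2.04 -0.76  1.08 -2.05]
1.7707963267948965 2 [-0.76  1.11  1.33  2.12 -1.27  1.15 -1.71]
-0.5853981633974483 150 [-0.49  0.35  0.77  2.03 -0.32  0.88  1.45]
-0.5853981633974483 2 [-0.23  0.58  0.46  2.09 -0.47  0.57  1.56]
```

```bash
cat >> h.py <<'E'
def R2(psi,t,k=0): return (Rn.from_rotvec(rot(psi,t))*Rn.from_euler("x",k)).as_rotvec()
def st(m):
    o=robot.observe(); print(m,"t%.1f"%o["t"],np.round(o["tcp_pos"],1),"F",np.round(o["contact_force"],1),"w%.3f"%o["grip_width"],"q",np.round(o["joints"],2)); return o
E
python3 - <<'E'
from h import *
k=0; t=np.deg2rad(15); R=R2(MY,t,k); ax=-Rn.from_rotvec(R).apply([1,0,0])
g=MV+nrm(MY)*6
robot.movep(g+ax*90,R); st("above")
robot.servo_line(g+ax*30,150); robot.servo_line(g,50); st("at")
save("scene","pick1")
grip(0.4,35); st("gripped")
for psi in(1.5,1.81,-1.33):
  for kk in(0,np.pi): print(psi,kk,[kin.ik(PL+[0,0,d],R2(psi,t-T,kk)) for d in(120,8)])
E
```

```text
above t3.7 [457.5 123.9 157. ] F [ 0.2  0.6 -0.1] w0.995 q [-0.69  0.12  0.41  2.29 -0.18  0.49  1.86]
at t5.0 [478.4 132.8  69.8] F [ 0.  -0.2  0.2] w0.998 q [-0.54  0.34  0.26  2.29 -0.43  0.29  2.1 ]
gripped t5.6 [478.3 133.3  70.1] F [-0.6  2.2  2.1] w0.687 q [-0.54  0.34  0.26  2.29 -0.43  0.29  2.1 ]
1.5 0 [array([-0.43496602,  0.38042285,  0.43374183,  2.0584281 ,  0.27054256,
        0.78824482,  2.84825444]), array([-0.3512425 ,  0.58203372,  0.33905901,  2.09586701,  0.3092886 ,
        0.55874549,  2.74198104])]
1.5 3.141592653589793 [array([-0.95354505,  0.64021843,  1.17117322,  2.08492733, -0.33574411,
        0.7815944 ,  0.29577211]), array([-0.9092931 ,  0.94977104,  1.14387975,  2.126186  , -0.81589759,
        0.69481508,  0.62940762])]
1.81 0 [array([-0.06589633,  0.31442406, -0.01156392,  2.11363773,  0.53707551,
        0.7292024 ,  2.89645779]), array([-0.29390933,  0.5364261 ,  0.2624553 ,  2.17279204,  0.51547603,
        0.43869273,  2.84226929])]
1.81 3.141592653589793 [array([-0.96107341,  0.53292201,  1.12772137,  2.16271993, -0.24977585,
        0.62880809,  0.51234088]), array([-0.86816579,  0.81521661,  1.03316694,  2.20416918, -0.77934278,
        0.48449806,  0.90468256])]
-1.33 0 [array([-0.34055018,  0.60501786,  0.9068318 ,  1.93134657, -0.76688815,
        1.22452949,  1.19453526]), array([-0.19017985,  0.74213334,  0.69609283,  1.96290988, -0.87512568,
        1.0378858 ,  1.29561463])]
-1.33 3.141592653589793 [array([-0.54868195,  0.91358673,  1.34282077,  1.94117074, -1.03767296,
        1.51857973, -1.69604292]), array([ 1.19662236,  1.23095961, -1.34165384,  1.87388229,  0.94339634,
        1.16067404,  2.91392024])]
```

View pics/pick1.png

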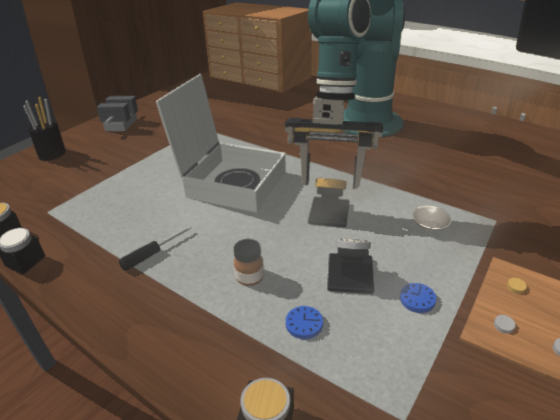

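```bash
python3 - <<'E'
from h import *
t=np.deg2rad(15)
robot.servo_line(np.array(robot.observe()["tcp_pos"])+[0,0,90],120); o=st("lift")
R=R2(1.3,t-T,0)
robot.movep(PL+[0,0,126],R); st("over")
robot.servo_line(PL+[0,0,20],100); st("low")
save("scene","place1")
z=20
while z>4.5:
    z-=1.5 if z>11 else .75; robot.servo_line(PL+[0,0,z],25); o=robot.observe()
    if o["contact_force"][2]>o["contact_force"][2]*0+1.0 and z<9 : 
        print(z,o["contact_force"])
        if o["contact_force"][2]>4: break
st("down")
E
```

```text
lift t6.5 [477.6 133.1 159.3] F [-1.2 -0.4 -2.5] w0.686 q [-0.71  0.16  0.43  2.24 -0.21  0.51  1.88]
over t7.5 [ 497.7 -106.4  139.3] F [-0.  -0.1 -1.2] w0.683 q [-0.46  0.41  0.48  2.01  0.19  0.87  2.74]
low t8.7 [ 498.5 -107.3   34.5] F [-0.4  0.5 -2.3] w0.690 q [-0.41  0.6   0.44  2.05  0.15  0.65  2.72]
5.75 [-0.97100232  1.70830627  7.54697696]
down t12.0 [ 498.1 -107.3   20.5] F [-1.   1.7  7.5] w0.688 q [-0.41  0.63  0.43  2.05  0.14  0.63  2.71]
```

View pics/place1.png

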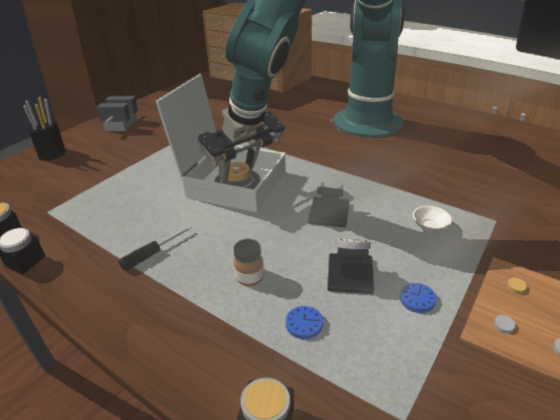

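```bash
cat >> fit.py <<'E'
def look(nm,o,r,h):
    viewer.read_camera("top"); L=viewer.silhouettes(nm,"top"); p0=proj("top",o)
    cen=lambda q:np.array(np.nonzero(q["mask"])[::-1]).mean(1)
    di=min(L,key=lambda q:np.linalg.norm(cen(q)-p0)); print(nm,di["confidence"],fitdisc("top",di["mask"].astype(np.float32),o,[0,0,1],r,h))
    for c in("top","scene"):
        if c=="scene": viewer.read_camera(c)
        for q in viewer.pinpoint(nm,c): 
            w=world(c,q["at"])
            if np.linalg.norm(w-o)<40: print(c,q["confidence"],np.round(w,1))
E
python3 - <<'E'
from fit import *
grip(1.0); st("open")
robot.servo_line(PL+[0,0,120],150)
t=np.deg2rad(0); 
D=DI+nrm(DY)*3.5; print("dial t",[(x,[kin.ik(D+d*-Rn.from_rotvec(R2(DY,np.deg2rad(x),0)).apply([1,0,0]),R2(DY,np.deg2rad(x),0)) for d in(0,80)]) for x in(35,28,20)])
robot.movep(DI+[-60,-30,160],R2(DY,np.deg2rad(20),0)); st("away")
look("movement",PL,32,18)
g=save("top","m1"); u,v=proj("top",PL).astype(int); cv2.imwrite("pics/m1c.png",cv2.resize(g[v-60:v+60,u-70:u+90,::-1],None,fx=4,fy=4,interpolation=cv2.INTER_CUBIC))
E
```

```text
open t12.6 [ 498.  -107.3   19.7] F [-0.2  0.8 -0.4] w1.000 q [-0.41  0.63  0.43  2.05  0.14  0.63  2.71]
dial t [(35, [array([ 0.51900704,  1.13587321, -1.33496515,  2.07439233,  1.92172636,
        0.90391704,  0.26434145]), array([ 0.58393662,  0.84234193, -1.32259676,  2.15683905,  1.71831548,
        0.71779318,  0.25763633])]), (28, [array([-0.6231549 ,  0.53103687,  0.23492675,  2.05713727, -1.06385129,
        0.14966051,  2.62386869]), array([-0.66729806,  0.35428399,  0.28112157,  2.11728166, -0.56189547,
        0.22554556,  2.14041015])]), (20, [array([-0.68473701,  0.55704775,  0.3170246 ,  1.95617133, -0.54869348,
        0.3443345 ,  2.09484354]), array([-0.75177887,  0.40169117,  0.39080759,  1.98912626, -0.39443635,
        0.45601678,  1.95837385])])]
away t14.8 [562.3 227.3 224.2] F [0.1 0.2 0.5] w1.002 q [-0.77  0.22  0.39  2.01 -0.19  0.59  1.78]
movement 0.7 (array([ 498.40851593, -107.74822693,   14.        ]), np.float64(37.75), np.float32(573.0))
top 0.85 [ 499.9 -104.7   16.1]
top 0.19 [ 4.983e+02 -1.073e+02 -3.000e-01]
scene 0.85 [ 493.3 -108.5   12.3]
```

View pics/m1c.png

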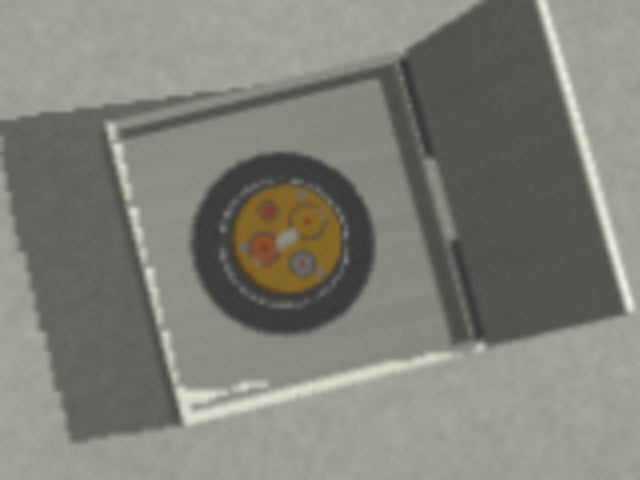

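```bash
python3 - <<'E'
from fit import *
t=np.deg2rad(20); R=R2(DY,t); ax=-Rn.from_rotvec(R).apply([1,0,0]); g=DI+nrm(DY)*4.5
robot.movep(g+ax*80,R); robot.servo_line(g+ax*30,150); robot.servo_line(g,50); a=st("at")
grip(0.4,22); st("gripped")
robot.servo_line(np.array(robot.observe()["tcp_pos"])+[0,0,100],120); st("lift")
Rp=R2(1.3,t-T); P=np.array([498.4,-107.6,32.])
print(kin.ik(P+[0,0,120],Rp))
robot.movep(P+[0,0,125],Rp); robot.servo_line(P+[0,0,16],100); st("low")
save("scene","place2")
E
```

```text
at t16.8 [620.1 257.   68.5] F [-1.   0.2 -0.6] w1.000 q [-0.62  0.55  0.23  1.95 -0.42  0.33  1.98]
gripped t17.4 [620.  257.5  68.9] F [-0.3  0.5  2.4] w0.639 q [-0.62  0.55  0.23  1.95 -0.42  0.33  1.98]
lift t18.4 [619.3 257.3 167.9] F [ 0.2 -0.7 -0.7] w0.643 q [-0.72  0.4   0.35  1.91 -0.32  0.53  1.88]
[-0.27432159  0.35181354  0.3128135   1.99757966  0.19146774  0.8819208
  2.76730235]
low t21.0 [ 498.9 -107.7   48.5] F [ 0.8 -0.7 -1.9] w0.642 q [-0.25  0.53  0.3   2.05  0.17  0.66  2.74]
```

View pics/place2.png

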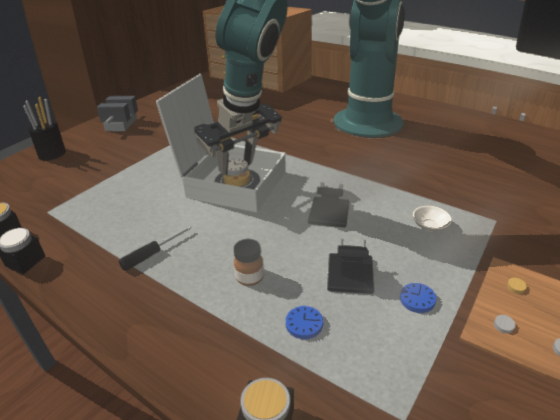

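```bash
python3 - <<'E'
from fit import *
P=np.array([498.4,-107.6,32.]); z=16
while z>2.6:
    z-=1.5 if z>8.5 else .75; robot.servo_line(P+[0,0,z],25); f=robot.observe()["contact_force"][2]
    if f>3.5 and z<8: print(z,f); break
st("down"); grip(1.0); st("open")
robot.servo_line(P+[0,0,130],150)
robot.movep([480,60,300],R2(0.3,0)); st("away")
look("dial",PL+[0,0,18],30,12)
for c in("top","scene"):
    viewer.read_camera(c)
    for n in("cover_edge","cover_hinge"):
        for q in viewer.pinpoint(n,c)[:1]: print(c,n,q["confidence"],np.round(world(c,q["at"]),1))
g=save("top","m2"); u,v=proj("top",PL).astype(int); cv2.imwrite("pics/m2c.png",cv2.resize(g[v-60:v+60,u-70:u+90,::-1],None,fx=4,fy=4,interpolation=cv2.INTER_CUBIC))
E
```

```text
4.75 7.835928706807307
down t23.5 [ 498.5 -107.6   37.4] F [-1.7  1.2  7.8] w0.641 q [-0.25  0.55  0.29  2.05  0.17  0.64  2.74]
open t24.2 [ 498.4 -107.6   36.7] F [-0.6 -0.4 -0.5] w0.999 q [-0.25  0.55  0.29  2.05  0.17  0.64  2.74]
away t26.2 [479.7  59.5 299. ] F [-0.6 -0.4  0.1] w1.001 q [-0.54  0.09  0.37  1.92 -0.03  1.15  1.72]
dial 0.58 (array([ 500.26402283, -107.43198853,   32.        ]), np.float64(24.0), np.float32(547.0))
top 0.58 [ 500.2 -105.6   35.1]
scene 0.71 [ 498.  -109.9   30.2]
top cover_edge 0.84 [ 526.2 -224.3  231.4]
top cover_hinge 0.77 [ 520.1 -196.    58.3]
scene cover_edge 0.69 [484.  131.8   0.7]
```

View pics/m2c.png

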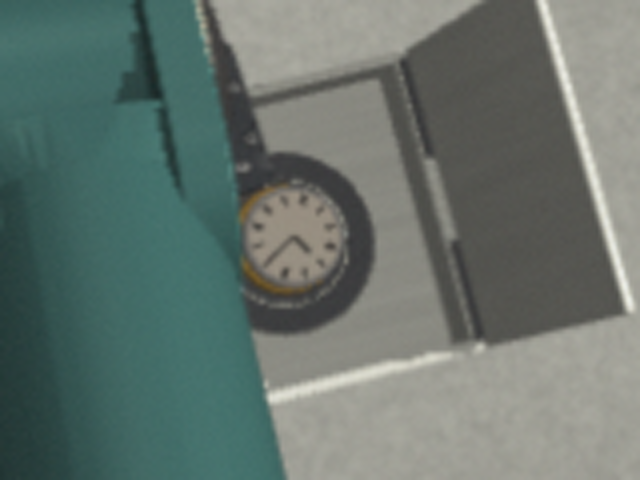

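```bash
cat > cov.py <<'E'
from fit import *
YB=.235; ey=np.array([-np.sin(YB),np.cos(YB),0]); ez=np.array([0,0,1.]); H=np.append(PL[:2]-90*ey[:2],55.5)
def pose(th,r,gap,al,k,roll=0):
    n=-np.sin(th)*ey+np.cos(th)*ez
    p=H+r*(np.cos(th)*ey+np.sin(th)*ez)+(6+10*abs(np.sin(th-al))+gap)*n
    return p,R2(YB+np.pi/2,al,k)
E
python3 - <<'E'
from cov import *
np.set_printoptions(precision=2,suppress=True)
for A in(.2,.35,.5,.7):
  for k in(0,.8,-.8,1.57,-1.57,np.pi):
    res=[]
    for th in(1.75,1.4,1.0,.5,0):
        q=kin.ik(*pose(th,150,30 if th>1.7 else 0,min(A,th),k)); res.append(None if q is None else np.round(q,1))
    hi=pose(1.75,150,60,A,k); up=kin.ik(hi[0]*[1,1,0]+[0,0,330],hi[1])
    print(A,k,up is not None,[r is not None for r in res],res[0],res[-1])
E
```

```text
0.2 0 True [True, True, True, True, True] [-0.3  0.9  1.3  1.7 -0.9  1.5 -1.7] [ 0.7  0.6 -0.9  2.1  0.7  0.8  2.8]
0.2 0.8 True [True, True, True, True, True] [ 1.   0.6 -0.7  1.6  0.2  1.2  2.8] [-0.3  0.4  0.3  2.1 -0.3  0.6  2.8]
0.2 -0.8 True [True, True, True, True, True] [-0.3  0.9  1.3  1.7 -0.9  1.5 -0.9] [-0.9  0.9  1.3  2.2 -1.1  1.1 -1.1]
0.2 1.57 True [True, True, True, True, True] [ 0.   0.5  0.7  1.7 -0.5  1.2  2.7] [-0.3  0.4  0.4  2.1 -0.3  0.6  2.1]
0.2 -1.57 True [True, True, True, True, True] [-0.3  0.9  1.3  1.7 -0.9  1.5 -0.1] [-0.9  0.9  1.3  2.2 -1.1  1.1 -0.3]
0.2 3.141592653589793 True [True, True, True, True, True] [-0.   0.6  0.7  1.7 -0.5  1.2  1.1] [-0.4  0.5  0.5  2.1 -0.4  0.6  0.6]
0.35 0 True [True, True, True, True, True] [-0.2  1.   1.3  1.6 -1.   1.7 -1.6] [ 0.7  0.6 -0.9  2.1  0.7  0.8  2.8]
0.35 0.8 True [True, True, True, True, True] [ 1.   0.7 -0.7  1.5  0.1  1.3  2.9] [-0.3  0.4  0.3  2.1 -0.3  0.6  2.8]
0.35 -0.8 True [True, True, True, True, True] [-0.2  1.   1.3  1.6 -1.   1.7 -0.8] [-0.9  0.9  1.3  2.2 -1.1  1.1 -1.1]
0.35 1.57 True [True
[... 1101 characters left out ...]
 True, True, True] [ 0.2  0.8  0.7  1.4 -0.7  1.8 -1.9] [ 0.7  0.6 -0.9  2.1  0.7  0.8  2.8]
0.7 0.8 True [True, True, True, True, True] [ 1.1  0.9 -0.9  1.3  0.1  1.5  2.9] [-0.3  0.4  0.3  2.1 -0.3  0.6  2.8]
0.7 -0.8 True [True, True, True, True, True] [ 0.2  0.8  0.7  1.4 -0.7  1.8 -1.1] [-0.9  0.9  1.3  2.2 -1.1  1.1 -1.1]
0.7 1.57 True [True, True, True, True, True] [ 0.2  0.8  0.8  1.4 -0.8  1.8  2.9] [-0.3  0.4  0.4  2.1 -0.3  0.6  2.1]
0.7 -1.57 True [True, True, True, True, True] [ 0.2  0.8  0.7  1.4 -0.7  1.8 -0.3] [-0.9  0.9  1.3  2.2 -1.1  1.1 -0.3]
0.7 3.141592653589793 True [True, True, True, True, True] [ 0.2  0.9  0.8  1.4 -0.8  1.8  1.3] [-0.4  0.5  0.5  2.1 -0.4  0.6  0.6]
```

```bash
python3 - <<'E'
from cov import *
A=.4; k=np.pi
grip(0.0,20)
p,R=pose(1.75,150,60,A,k); robot.movep(p*[1,1,0]+[0,0,335],R); st("hi")
p,R=pose(1.75,150,35,A,k); robot.servo_line(p,150,R); st("behind"); 
save("scene","behind")
E
```

```text
hi t29.5 [ 543.4 -291.3  335. ] F [1.5 1.2 0.2] w0.002 q [ 0.06  0.61  0.86  1.37 -0.62  1.73  1.16]
behind t30.6 [ 537.2 -270.   195. ] F [ 1.4 -0.1 -0.4] w0.006 q [ 0.03  0.7   0.81  1.57 -0.68  1.49  1.25]
```

View pics/behind.png

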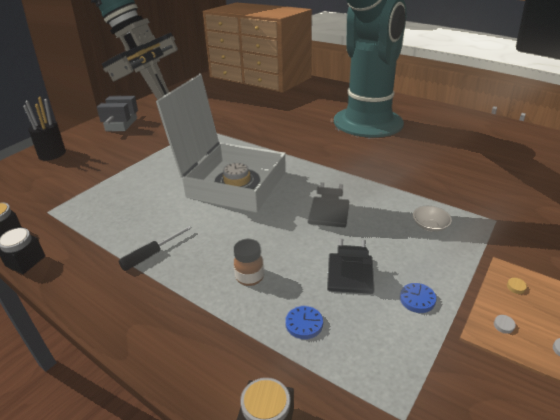

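The closed fingers are behind the open cover (tip near (165,95)), and the stack stands at (237,173). Now I'll swing the cover down.

```bash
python3 - <<'E'
from cov import *
A=.4; k=np.pi
for th in list(np.arange(1.7,.25,-.12))+[.25,.17,.1,.05,.02]:
    al=min(A,th); gap=0 if th<1.6 else 8
    p,R=pose(th,150,gap,al,k)
    robot.servo_line(p,100 if th>.3 else 30,R)
    o=robot.observe(); f=np.linalg.norm(o["contact_force"]); print(round(th,2),np.round(o["contact_force"],1))
    if f>35: print("stop"); break
else:
    p,R=pose(0,150,0,0,k)
    for dz in(0,-1,-2,-3,-4,-5):
        robot.servo_line(p+[0,0,dz],20,R); f=robot.observe()["contact_force"]; print(dz,np.round(f,1))
        if f[2]>12: break
st("end")
E
```

```text
1.7 [-0.1  0.4 -0.1]
1.58 [-0.1  0.1 -0.3]
1.46 [ 0.5  0.2 -0.8]
1.34 [ 0.4  0.7 -0.4]
1.22 [ 0.1  0.1 -0.5]
1.1 [ 0.1 -0.1  0.2]
0.98 [ 0.7  0.1 -0.4]
0.86 [-0.2  0.9 -0.1]
0.74 [0.  0.2 0.4]
0.62 [-0.5 -0.4 -0.5]
0.5 [-0.6 -0.6 -1.2]
0.38 [-0.8  0.4  0.3]
0.26 [-0.6 -0.  -1. ]
0.25 [-0.9 -0.2 -0.4]
0.17 [ 0.1  0.7 -0.2]
0.1 [ 0.4 -0.4  0.4]
0.05 [ 0.1  0.8 -0.2]
0.02 [ 0.2 -0.5  0.5]
0 [-0.  -1.1  5.3]
-1 [-4.  -1.3 17.5]
end t38.2 [484.6 -49.8  61.8] F [-4.  -1.3 17.5] w0.004 q [-0.65  0.57  0.87  2.15 -0.67  0.72  0.9 ]
```

```bash
python3 - <<'E'
from cov import *
robot.servo_line(np.array(robot.observe()["tcp_pos"])+[0,0,120],120); 
robot.movep([420,150,300],R2(0.3,0)); robot.hold(.3); st("away")
g=save("scene","shut")
for c in("scene","top"):
    viewer.read_camera(c)
    for n in("cover_edge","cover_hinge","jar","screwdriver","dish"):
        for q in viewer.pinpoint(n,c)[:2]: print(c,n,round(q["confidence"],2),np.round(world(c,q["at"]),1))
E
```

```text
away t40.7 [420.2 149.1 299.7] F [-0.9 -0.2  0.6] w0.007 q [-1.5  -0.04  1.09  2.02  0.04  1.14  1.44]
scene cover_edge 0.59 [475.1 -21.   52.9]
scene cover_edge 0.55 [768.7 -81.7  -2.5]
scene cover_hinge 0.81 [ 510.5 -197.6   53.9]
scene jar 0.76 [723.8 111.7  -1.3]
scene screwdriver 0.96 [765.5 -83.5  -5.7]
scene dish 0.79 [404.8 335.7  -0.9]
scene dish 0.34 [ 4.828e+02  1.338e+02 -1.000e-01]
top cover_edge 0.93 [475.4 -19.3  55.1]
top cover_hinge 0.95 [ 521.4 -195.4   55. ]
top jar 0.71 [726.8 109.5   1.3]
top jar 0.38 [ 4.049e+02  3.340e+02 -4.000e-01]
top screwdriver 0.73 [769.7 -83.1   3.5]
top dish 0.89 [406.2 334.6  -2.9]
```

View pics/shut.png

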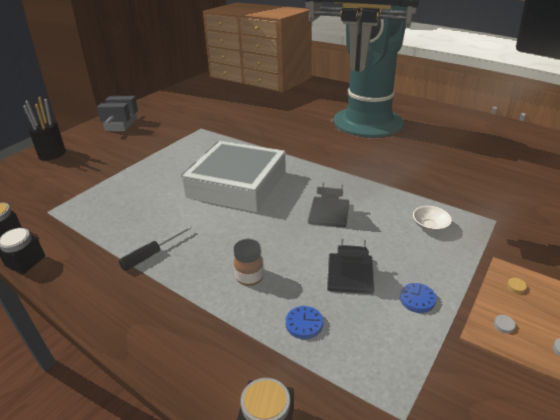

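The cover lies level and shut (about (237,167)), and the bystanders are in place. I'm handing the job in.

```bash
python3 -c "
from h import *
robot.job_done()"
```

```text
the job is handed in; nothing more can be done
```

The clock is built and the box is shut. I handed the job in at about 41 s of the 72 s allowed; no verdict is reported.

- **Movement:** the arm could not reach the full 35° grasp, so I gripped the movement at a 15° tool tilt. I set it on the plate at about 7.5 N and released it. The top-camera fit put it about 0.6 mm from the plate centre. The networks' estimates from the two cameras were 3 and 5 mm from my plate estimate, which is about their own error.
- **Dial:** I set it on the movement at about 8 N and released it. The fit put it about 2 mm off the movement's centre. The arm hid a little of it in that last picture.
- **Cover:** I swung it down slowly and pressed it at the end, reaching about 17 N. Afterwards the networks put its free edge at a height of 53 to 55 mm, where about 58 mm is expected when shut. That fits a shut cover within their error, and the last picture shows it lying level.
- **Bystanders:** the jar, screwdriver and dish measured within a few mm of where they started.
- **Not checked:** the stack could not be seen once the cover was shut. The hinge angle and cover speed were not measured directly. The force read between closing steps was close to zero, within noise, until the final contact.

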